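Change over packs on the rotary test stand

TASK

The tall battery pack on the two-place rotary test stand has been tested and the flat one is next. Turn the dial, which has two hand posts to push, until the index line beside the tall pack meets the pointer on the base, so that the flat pack is centred under the raised probe head; squeeze the tall pack's two side catches together, lift it out of its cradle and set it down gently, upright, in the empty bay of the two-bay tray. Leave the dial lined up, the flat pack clipped in its cradle, and the other things where they stand.

Things in the scene. Friction and masses are not known exactly. Their poses are not given: they have to be found in the camera images.
- test_stand: Fixed grey round base, 304 mm across. Origin on the bench under the dial's axis, z up. Pointer at its rim on -x (robot's side). On +x an aluminium column (x 160 to 230 mm, 120 mm wide, 262 mm high) carries the raised probe head, reaching forward over the dial to x = 57 mm, 96 mm wide, lowest point 154 mm above the bench: nothing can be lifted out beneath it.
- pointer (a point): Tip of the small steel pointer at the dial's rim, on the robot's side of the base, 144 mm from the dial's axis and 43 mm above the bench.
- probe_centre (a point): Middle of the probe tips, 85 mm from the dial's axis diametrically across from the pointer (stand's +x), 154 mm above the bench. The flat pack must end centred below it.
- dial: Aluminium dial, 280 mm across, turns freely both ways without stop, stays where left (2-3 N at a post moves it). Origin on the axis, 34 mm above the bench; plate top at 10 mm. Two equal grey cradles 85 mm out on its +x and -x: 74 x 108 mm, floor at 16 mm, rails up to 34 mm (18 mm above a pack's underside); a dark radial index line outside each. Hand posts on its +y and -y.
- post_1 (a point): Point on the axis of one upright hand post (dial's +y, 115 mm from the dial's axis), a black sleeve 17 mm across (solid core 15 mm); the point is 79 mm above the bench, the post's top 104 mm, the dial's top 44 mm.
- post_2 (a point): The same point on the other hand post, on the dial's -y side.
- tall_pack: Tested charcoal pack, 52 (x) x 96 (y) x 74 mm high, about 0.45 kg, in either cradle, long side across the dial's radius. Origin: centre of underside. Grey catches mid of both long sides (+x, -x): pads 40 mm long, 22-48 mm up, 66 mm across, 55 mm squeezed home (3 to 8 N each); hooks below them hold it under the cradle's lips till both are squeezed. Carry it by the squeezed pads.
- flat_pack: The next battery pack, same plan and catches but only 52 mm high, 0.3 kg, clipped in the other cradle; stays clipped there. Origin at the centre of its underside, z up.
- tray: Fixed grey tray, 232 (x) x 126 (y) mm, rim and middle rib 14 mm high, floor 4 mm thick; origin at the centre of its underside. Bay centres at x = -57 mm (empty, nearer the robot) and +57 mm (holds the earlier pack), each 110 x 118 mm inside; a pack fits with its long side along the tray's y. Stands left or right of the stand, the organiser on the other side.
- earlier_pack: A tall pack tested earlier, same size as the tall pack, standing in the tray's far bay, its long side along the tray's y. Origin under its centre. Stays.
- organiser: Blue compartment box, 136 x 196 x 37 mm, origin under its centre; fixed bystander on the other side of the stand from the tray.
- tape_black: Roll of black tape, 62 mm across, 19 mm high, lying flat at front right; bystander, origin under its centre.
- solder_reel: Reel of solder wire, 76 mm across, 53 mm high, at front left; bystander, origin under its centre.
- mug: White mug, 78 x 110 x 97 mm, behind right of the stand; bystander, origin under its centre.
- flux_pot: Round pot, 56 mm across, 25 mm high, behind left of the stand; bystander, origin under its centre.

How it is judged:
By the outcome, as a careful person would: the job done as asked, in the order asked, and still so for the second after the job is handed in, with the robot touching nothing.
It also fails if it takes over 64 s, if anything falls off the work surface, if the arm or the gripper's body presses on something with over 40 N, if the wrist force passes 120 N, or if a joint passes its speed limit or range.

ROBOT

A 7-joint arm with a two-finger parallel gripper is mounted at the origin on a cart in front of the work surface, level with it; the furniture and walls round the work are solid. World frame = base frame: x ahead of the robot, y to its left, z up, the work surface at z = 0. Lengths are in m, angles in rad, forces in N, time in s.
With the tool pointing down it reaches from about 0.4 to 0.85 m from the base axis. Payload 10.4 kg.
Tool frame: the origin (TCP) lies at the very end of the fingers, on their centre line; the grasp point (between the pads) lies 19 mm behind it; z points along the fingers, y is the line along which they close (so a half turn about z gives the same grasp; the last joint's range is limited). The gripper opens to 87 mm and grips with 3 to 60 N. Pads are 19 mm wide; open, the fingers measure 117 mm over their backs; the gripper's body (75 mm by 190 mm) begins 51 mm behind the grasp point.
Start: joints at [-1.308, 0.332, -0.065, 1.46, 0.022, 1.35, -0.088], TCP at [0.176, 0.6, 0.184] pointing down, gripper open.
Joint ranges: [-2.6, 2.6], [-0.5, 2.12], [-1.47, 1.34], [0.16, 2.42], [-1.27, 4.41], [0.06, 2.06], [-2.6, 2.6]. Speed limits (rad/s): [2.22, 2.22, 2.79, 2.79, 3.14, 3.14, 3.14].

INTERFACE

Orientations are given as a unit quaternion [x, y, z, w].
In Python, from bench import r gives the robot as it stands.
- The arm moves only by the shell command python3 -m crank 'ROWS' [FORCE]. ROWS is JSON, a list that holds one entry, the list of rows, each a list of 5 numbers: the shift along the tool's x, y, z in mm, then the turn about the tool's z in degrees, then the opening, from -1 (shut) to 1 (fully open). A call has 1 to 20 rows; each row is the pose to reach, as a shift and turn from the pose commanded when the call began, along the tool's axes at that moment; what a row does not reach only later rows make up. A row lasts 1/10 s, in which the tool goes at most 50 mm and 8.59 degrees, less where a joint would pass 70% of its speed; a pose out of reach is approached as far as the arm can. A call with a gripper value outside its range is refused whole. The fingers move at their own pace and stop on an object; FORCE is the grip in N (left out, the last holds). Time passes only in rows, so rows that repeat a pose let the fingers close. It gives the time, the measured TCP pose, the force, the opening and the grip force at its end, in the units of the state.
- r.read_state(): the state, without advancing time (a new reading comes with each control period).
- r.camera(name): name is "scene" or "top" or "wrist"; returns a dict with "image" (420x560x3 uint8, red, green, blue), "vfov" (degrees; the focal length in pixels is half the picture's height over the tangent of half this angle, whatever the lens; pixels are square), "cx", "cy" (the principal point, pixels), "eye" and "attitude" of the camera in the world. Camera axes: x right, y down, z forward; pixel columns grow to the right and rows downward; lengths in m; the calibration is good to about 2 mm. A picture is of the moment at which its call begins. There is no depth.
- r.close_job(): hands the job in; it is judged then, once.
The state is a dict: "time": time; "joint_positions": joint angles; "joint_vel": joint speeds; "joint_torque": joint torques, N m; "ee_pos": TCP position; "eef_rot": TCP orientation; "ft_force": force on the tool from outside, world axes, zero at the start; "torque": the same for the moment, N m; "width": finger opening in m; "grip_force": force on a finger pad.
Only numpy, scipy, OpenCV 4.12 (cv2) and the standard library are available. Lean on these libraries where they do the work, as an engineer would, in place of code of your own. Each camera call takes 0.05 s, during which the arm holds its last target. There are 200 camera calls.

## Working session

There is one attempt and no reset: what is moved stays moved. The work goes in short steps, Python scripts to look and compute and a shell command to move; the robot and the scene stay as the last step left them, time stands still between calls to the robot, and variables do not carry over. Pictures are saved under pics/ and viewed, at most 10 in all, crops included, and the job is handed in when it is done.

```bash
ls; mkdir -p pics
cat > h.py <<'E'
import numpy as np,cv2
from bench import r
from scipy.spatial.transform import Rotation as R
def att(c):
    a=np.array(c["attitude"],float)
    return a if a.shape==(3,3) else R.from_quat(a).as_matrix()
def f(c): return c["image"].shape[0]/2/np.tan(np.radians(c["vfov"])/2)
def ray(c,u,v):
    return np.array(c["eye"]),att(c)@np.array([(u-c["cx"])/f(c),(v-c["cy"])/f(c),1.])
def onz(c,u,v,z):
    e,d=ray(c,u,v); return e+d*(z-e[2])/d[2]
def proj(c,p):
    q=att(c).T@(np.array(p)-np.array(c["eye"])); return q[:2]/q[2]*f(c)+[c["cx"],c["cy"]]
def tri(*obs):
    A=np.zeros((3,3));b=np.zeros(3)
    for c,u,v in obs:
        e,d=ray(c,u,v);d=d/np.linalg.norm(d);P=np.eye(3)-np.outer(d,d);A+=P;b+=P@e
    return np.linalg.solve(A,b)
def snap(n,fn=None):
    c=r.camera(n)
    if fn: cv2.imwrite(f"pics/{fn}.png",c["image"][:,:,::-1])
    return c
E
python3 - <<'E'
from h import *
import pickle
s=r.read_state();print(s)
D={}
for n in("scene","top","wrist"):
    c=D[n]=snap(n,n+"0");print(n,{k:v for k,v in c.items() if k!="image"})
pickle.dump(D,open("c0.pkl","wb"))
E
```

```text
pics
{'time': 0.0, 'joint_positions': array([-1.30761122,  0.33290364, -0.06470882,  1.46093575,  0.0216296 ,
        1.34987283, -0.08851614]), 'joint_vel': array([-0.00156781, -0.00046983, -0.00114759,  0.0003278 ,  0.00037731,
       -0.00033166, -0.00035188]), 'joint_torque': array([-1.46433022e-04, -6.23249245e+01,  2.45915941e-02, -3.89904821e+01,
       -6.13471982e-02,  3.94976512e-02,  1.12736277e-04]), 'ee_pos': array([0.17608544, 0.59923262, 0.18323682]), 'eef_rot': array([ 1.42397055e-01,  9.89809362e-01, -7.09244866e-04, -5.65563713e-05]), 'ft_force': array([ 0.28276553, -0.07364505,  0.13021985]), 'torque': array([ 0.0360681 , -0.03892406,  0.02781037]), 'grip_force': 0.0, 'width': 0.08710613357185798}
scene {'vfov': 56.041790217557015, 'cx': 277.7895616937776, 'cy': 207.38612570503926, 'eye': array([0.91052201, 0.57851783, 0.89046799]), 'attitude': array([ 0.26777873,  0.89514414, -0.34054494, -0.10507457])}
top {'vfov': 43.61141869179043, 'cx': 281.45732036934857, 'cy': 200.02269931561932, 'eye': array([0.47643189, 0.01577101, 1.38846007]), 'attitude': array([ 0.71506951, -0.69859524,  0.02280686, -0.01096025])}
wrist {'vfov': 61.640843638116046, 'cx': 283.5367409429218, 'cy': 206.23417210038002, 'eye': array([0.10518743, 0.62008934, 0.38368377]), 'attitude': array([0.79321439, 0.59337083, 0.08166989, 0.10978171])}
```

View pics/top0.png

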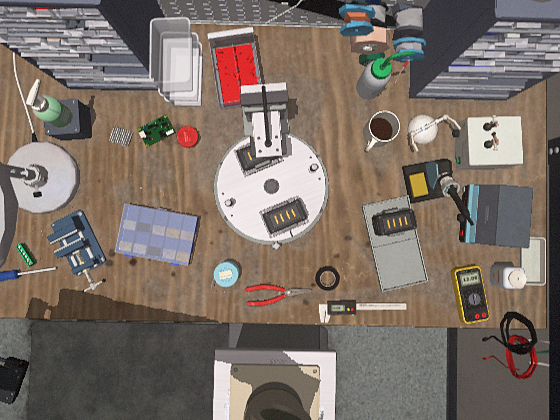

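View pics/scene0.png

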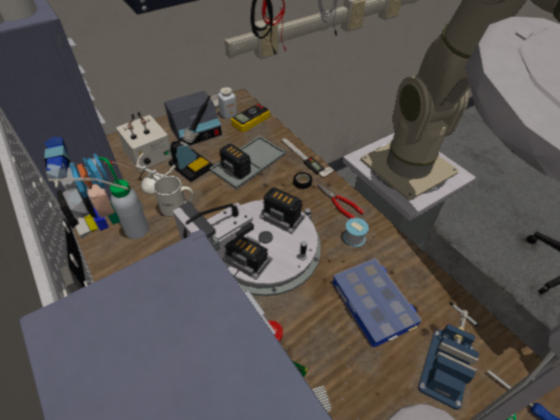

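Run:
```python
from h import *
import pickle
D=pickle.load(open("c0.pkl","rb"))
i=D["top"]["image"][:,:,::-1]
cv2.imwrite("pics/topc.png",cv2.resize(i[120:300,195:435],None,fx=3.33,fy=3.33,interpolation=cv2.INTER_CUBIC))
i=D["scene"]["image"][:,:,::-1]
cv2.imwrite("pics/scc.png",cv2.resize(i[130:300,160:360],None,fx=3.5,fy=3.5,interpolation=cv2.INTER_CUBIC))
print(att(D["top"]),proj(D["top"],[0.176,.6,.184]),proj(D["scene"],[0.176,.6,.184]))
```

```text
[[ 0.02288907 -0.99858838  0.04793054]
 [-0.99958826 -0.02368912 -0.01619085]
 [ 0.01730343 -0.04754021 -0.99871944]] [  9.14182065 352.90786352] [588.93487886 299.77710083]
```

View pics/topc.png

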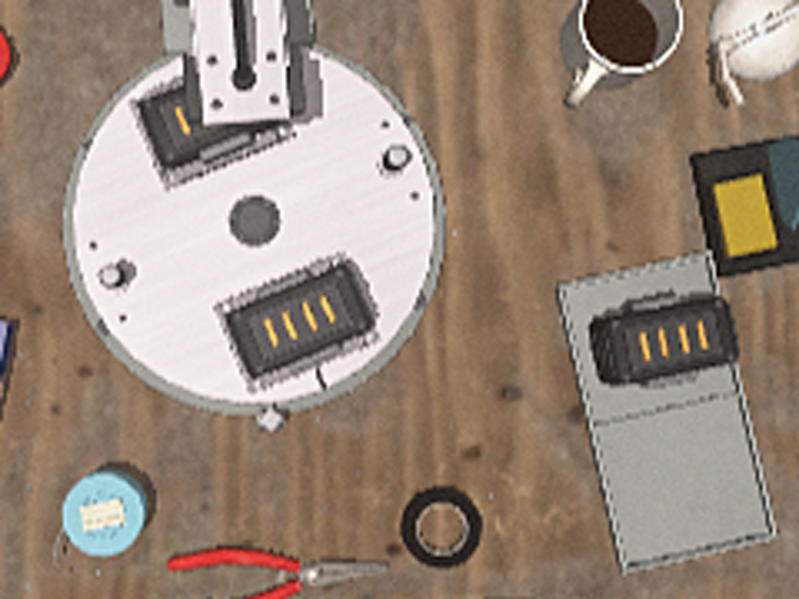

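View pics/scc.png

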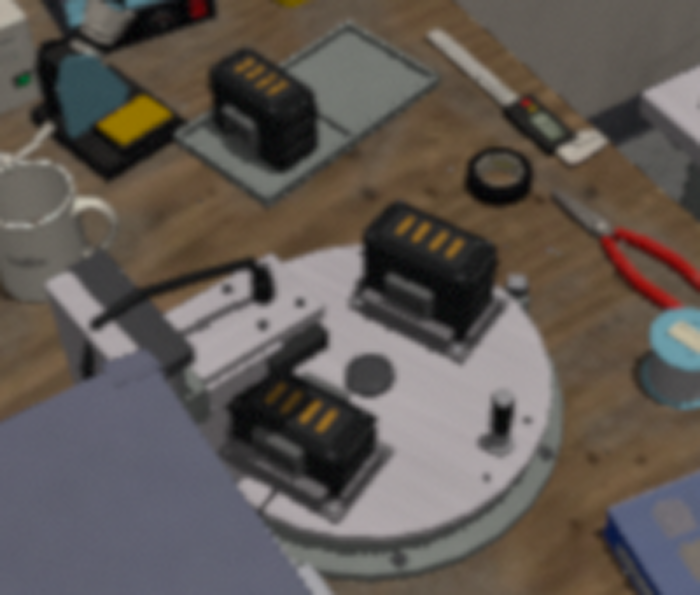

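Top view: the tall pack is robot-side (crop 298,318) with its index line at (322,378). The pointer is at (270,415), the axis at (255,220), the posts at (117,272) and (397,157), and the tray is on the right with its empty bay at about (685,485). The scene view confirms which pack is tall and which is flat.

Run:
```python
from h import *
import pickle
D=pickle.load(open("c0.pkl","rb"))
t,s=D["top"],D["scene"]
T=lambda u,v:(195+u/3.333,120+v/3.333)
S=lambda u,v:(160+u/3.5,130+v/3.5)
for n,a,b in[("cap",(255,220),(369,375)),("postL",(121,268),(503,398)),("postR",(401,152),(518,281)),("tall",(299,321),(429,237)),("earl",(674,341),(259,73))]:
    p=tri((t,*T(*a)),(s,*S(*b)));print(n,p.round(4),proj(t,p)-T(*a),proj(s,p)-S(*b))
ax=onz(t,*T(255,220),.045)
for n,a,z in[("ptr",(268,415),.043),("idx_out",(325,388),.044),("idx_in",(318,365),.044),("ax",(255,220),.044)]:
    p=onz(t,*T(*a),z);print(n,p.round(4),np.degrees(np.arctan2(*(p-ax)[1::-1])),np.linalg.norm((p-ax)[:2]))
C=[onz(t,*T(*a),.014) for a in[(558,287),(711,252),(776,533),(626,572)]]
for c in C:print(c.round(4))
m=sum(C)/4;d=(C[0]+C[1]-C[2]-C[3])/2;print("tray",m,np.linalg.norm(d),np.degrees(np.arctan2(d[1],d[0])),"bay",m-d/np.linalg.norm(d)*.057)
# dial circle by mask
hsv=cv2.cvtColor(t["image"],cv2.COLOR_RGB2HSV);m=((hsv[...,1]<40)&(hsv[...,2]>190)).astype(np.uint8)
m=cv2.morphologyEx(m,cv2.MORPH_CLOSE,np.ones((3,3)));cs,_=cv2.findContours(m[:,200:345],0,1);c=max(cs,key=cv2.contourArea)[:,0]+[200,0]
c=c[c[:,1]>165];e=cv2.fitEllipse(c.astype(np.float32));print(e,onz(t,*e[0],.044))
```

```text
cap [0.5764 0.0204 0.0417] [-0.0343703  0.0462768] [-0.0547818  -0.00358197]
postL [0.5311 0.1214 0.0932] [-1.24143728  1.44667875] [-1.87341554 -0.1364157 ]
postR [ 0.5494 -0.0028  0.1591] [-34.2997185   28.43966015] [-39.33755733 -12.09824797]
tall [ 0.4984 -0.0138  0.1213] [ 0.10253796 -0.1322805 ] [0.15091903 0.00928884]
earl [ 0.4912 -0.2967  0.0802] [ 0.2473402  -0.36265806] [0.34791876 0.0319767 ]
ptr [0.4268 0.0068 0.043 ] -174.8297124446172 0.15006767212846966
idx_out [ 0.4485 -0.0364  0.044 ] -156.05485934575674 0.13983188116927084
idx_in [ 0.466  -0.0307  0.044 ] -155.1897552164411 0.12152031382793392
ax [0.5764 0.0203 0.044 ] 2.6170469665013365 7.440486056015878e-05
[ 0.5314 -0.2196  0.014 ]
[ 0.562  -0.3404  0.014 ]
[ 0.3423 -0.3941  0.014 ]
[ 0.3095 -0.2764  0.014 ]
tray [ 0.43630218 -0.30760806  0.014     ] 0.22760734846818814 14.056098219648195 bay [ 0.38100885 -0.32145176  0.014     ]
((271.1649169921875, 200.56430053710938), (79.0339584350586, 112.50712585449219), 87.6709213256836) [0.53893961 0.02032671 0.044     ]
```

```bash
python3 -m crank '[[[0,0,-46,0,1],[-473,-356,-46,49.2,1],[-473,-356,-46,49.2,1],[-473,-356,-46,49.2,1],[-473,-356,-46,49.2,1],[-473,-356,-46,49.2,1],[-473,-356,-46,49.2,1],[-473,-356,-46,49.2,1],[-473,-356,-46,49.2,1],[-473,-356,-46,49.2,1],[-473,-356,-46,49.2,1],[-473,-356,-46,49.2,1],[-473,-356,-46,49.2,1],[-473,-356,-46,49.2,1],[-473,-356,-46,49.2,1],[-473,-356,-46,49.2,1]]]' 10
python3 - <<'E'
from h import *
import pickle
c=snap("wrist","w1");pickle.dump(c,open("w1.pkl","wb"));print(c["eye"],r.read_state()["ee_pos"],proj(c,[.529,.125,.104]),proj(c,[.5764,.0204,.044]))
E
```

```text
time: 1.75
ee_pos: [0.5291, 0.1259, 0.2298]
eef_rot: [0.541, 0.841, -0.0, -0.0]
ft_force: [-0.8, -0.1, 0.2]
width: 0.0872
grip_force: 0.0
[0.49865469 0.19299156 0.43017477] [0.52899797 0.12612617 0.22986776] [283.02720293 188.93674642] [282.97835982 271.09897911]
```

View pics/w1.png

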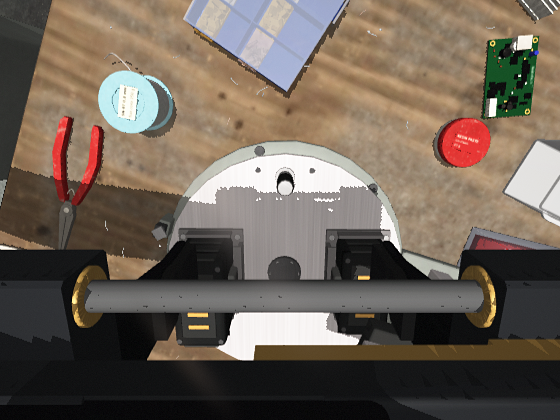

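Wrist view: the post top is at (285,189), where I predicted it, and the cap is at (285,271). Next I go down over the post and close lightly on it.

```bash
python3 -m crank '[[[0,0,50,0,1],[0,0,100,0,1],[0,0,155,0,1],[0,0,155,0,1],[0,0,155,0,-1],[0,0,155,0,-1],[0,0,155,0,-1],[0,0,155,0,-1],[0,0,155,0,-1],[0,0,155,0,-1],[0,0,155,0,-1]]]' 8
python3 - <<'E'
from h import *
import pickle
c=pickle.load(open("w1.pkl","rb"))
print("cap",onz(c,285,271,.044),"post",onz(c,285.5,189,.104),"ptr",onz(c,160,232,.043))
E
```

```text
time: 2.9
ee_pos: [0.5297, 0.1248, 0.0752]
eef_rot: [0.542, 0.841, 0.0, 0.0]
ft_force: [-0.4, 0.3, -0.1]
width: 0.039
grip_force: 0.0
cap [0.57855665 0.02152522 0.044     ] post [0.53116206 0.12591682 0.104     ] ptr [0.42537335 0.00597273 0.043     ]
```

```bash
python3 -m crank '[[[0,0,0,0,-1],[0,0,0,0,-1],[0,0,0,0,-1],[0,0,0,0,-1],[0,0,0,0,-1],[-0.1,4.8,0,2.4,-1],[-0.4,9.6,0,4.8,-1],[-0.9,14.4,0,7.2,-1],[-1.6,19.2,0,9.6,-1],[-2.5,23.9,0,12,-1],[-3.6,28.6,0,14.4,-1],[-4.9,33.2,0,16.8,-1],[-6.3,37.4,0,19,-1],[-6.3,37.4,0,19,-1],[-6.3,37.4,0,19,-1]]]' 8
python3 - <<'E'
from h import *
import pickle
c=snap("top","t2");pickle.dump(c,open("t2.pkl","wb"))
w=snap("wrist");pickle.dump(w,open("w2.pkl","wb"))
T=cv2.resize(c["image"][140:260,205:325,::-1],(600,600),interpolation=cv2.INTER_CUBIC)
cv2.imwrite("pics/t2c.png",T)
E
```

```text
time: 4.4
ee_pos: [0.5661, 0.1345, 0.0749]
eef_rot: [0.672, 0.74, -0.0, -0.0]
ft_force: [0.4, -0.2, -0.3]
width: 0.0008
grip_force: 0.0
```

View pics/t2c.png

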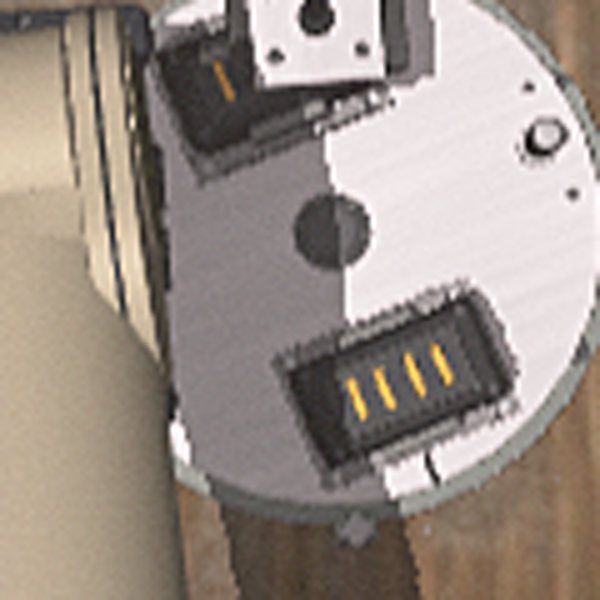

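The dial hasn't turned and the fingers are fully shut, so they missed the post. I'll check the wrist image.

Run:
```python
from h import *
import pickle
w=pickle.load(open("w2.pkl","rb"));cv2.imwrite("pics/w2.png",w["image"][:,:,::-1])
s=r.read_state();R_=R.from_quat(s["eef_rot"]).as_matrix()
print(proj(w,s["ee_pos"]),s["ee_pos"],R_.round(3),s["ft_force"],proj(w,[.531,.125,.104]))
s=snap("scene");cv2.imwrite("pics/s2c.png",cv2.resize(s["image"][130:300,200:370,::-1],(600,600),interpolation=cv2.INTER_CUBIC))
```

```text
[283.19369788 234.09829087] [0.56603906 0.13449179 0.07498752] [[-0.096  0.995 -0.   ]
 [ 0.995  0.096  0.   ]
 [ 0.    -0.    -1.   ]] [-0.06487072 -0.67007488  0.63364804] [215.61954258 263.94904071]
```

View pics/w2.png

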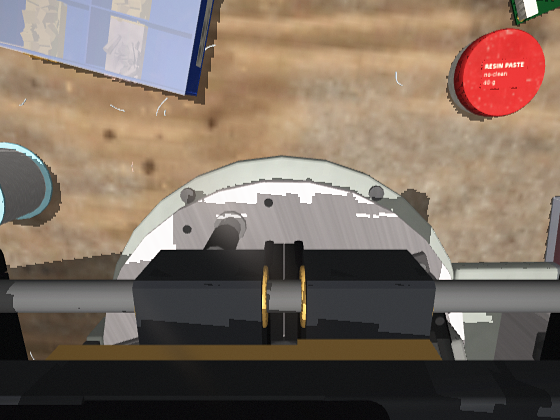

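Run:
```python
from h import *
import pickle
w=pickle.load(open("w2.pkl","rb"))
s=r.read_state();R_=R.from_quat(s["eef_rot"]).as_matrix();p=s["ee_pos"]
for x in(.0095,0,-.0095):
  for z in(0,-.019,-.07): print(x,z,proj(w,p+R_@[x,0,z]).round(1))
g=w["image"].mean(2).astype(int)
for v in range(205,306,5): print(v,g[v,255:312:3])
print(proj(w,[.531,.126,.044]),proj(w,[.531,.126,.079]))
print(R_.T@(np.array(w["eye"])-p), (R_.T@att(w)).round(3))
```

```text
0.0095 0 [283.3 219.1]
0.0095 -0.019 [283.3 229.8]
0.0095 -0.07 [283.2 271.9]
0 0 [283.3 234.1]
0 -0.019 [283.3 246. ]
0 -0.07 [283.2 292.9]
-0.0095 0 [283.3 248.7]
-0.0095 -0.019 [283.3 261.9]
-0.0095 -0.07 [283.2 313.2]
205 [160 167 167 172  57  53 165 159 154 161 164 158 156 156 155 158 158 158
 158]
210 [166 164 167 166 165 165 169 157 159 156 156 159 156 160 159 155 161 159
 157]
215 [170 165 166 165 165 163 167 162 159 155 161 162 157 156 158 156 157 157
 159]
220 [169 167 162 167 166 163 163 167 158 160 156 159 159 154 159 157 154 160
 158]
225 [165 168 165 162 163 166 163 164 163 155 156 158 158 157 155 156 157 155
 159]
230 [162 166 166 161 163 164 162 162 165 159 160 156 156 161 153 157 156 153
 159]
235 [160 160 165 164 159 165 165 162 162 166 154 158 158 158 159 154 157 156
 154]
240 [162 159 161 166 145 107 157 164 161 164 160 157 155 154 106 139 157 154
 153]
245 [154 160 157 130  45  42  39  36  32  25  25  25  19  16  11  12 106 159
 155]
250 [55 53 50 53 45 42 40 40 35 27 27 25 24 20 18 12 25 17 18]
255 [57 56 54 50 43 41 43 37 35 28 29 26 26 25 18 14 26 25 26]
260 [
[... 263 characters left out ...]
5  21  67 142  25
  26]
280 [ 41  43  30 158  53  52  49  52  51  49  49  49  47  47  46  41 166  21
  33]
285 [ 54  54  21 173  58  58  88  86  88  87  87  88  88  88  87  85 184  20
  34]
290 [ 60  60  17 181 111  75 107 109 108 108 107 110 108 109 111 108 179  18
  58]
295 [ 59  61  13 184  64 127 123 125 124 122 126 124 125 126 125 125 108  19
  59]
300 [ 59  60  14 195  66 135 131 131 131 130 130 132 132 132 132 133 106  30
  59]
305 [ 59  58  14 197  61 129 126 126 126 126 126 127 127 127 127 130 198  39
  59]
[231.77160277 225.55143854] [223.46960712 244.49491196]
[ 7.38375190e-02  1.82505418e-04 -2.00254610e-01] [[-0.    -0.963 -0.271]
 [ 1.    -0.    -0.   ]
 [ 0.    -0.271  0.963]]
```

Run:
```python
from h import *
s=snap("scene");p=r.read_state()["ee_pos"]
q=proj(s,p);print(q,proj(s,[.531,.126,.104]))
u,v=int(q[0]),int(q[1])
I=cv2.resize(s["image"][v-70:v+50,u-80:u+80,::-1],(800,600),interpolation=cv2.INTER_CUBIC)
for P in(p,p+[0,0,.036],[.531,.126,.104]):
    a=(proj(s,P)-[u-80,v-70])*5;cv2.circle(I,(int(a[0]),int(a[1])),4,(0,0,255),1)
cv2.imwrite("pics/s3.png",I)
```

```text
[293.11174113 257.72733125] [303.16920351 242.21624472]
```

View pics/s3.png

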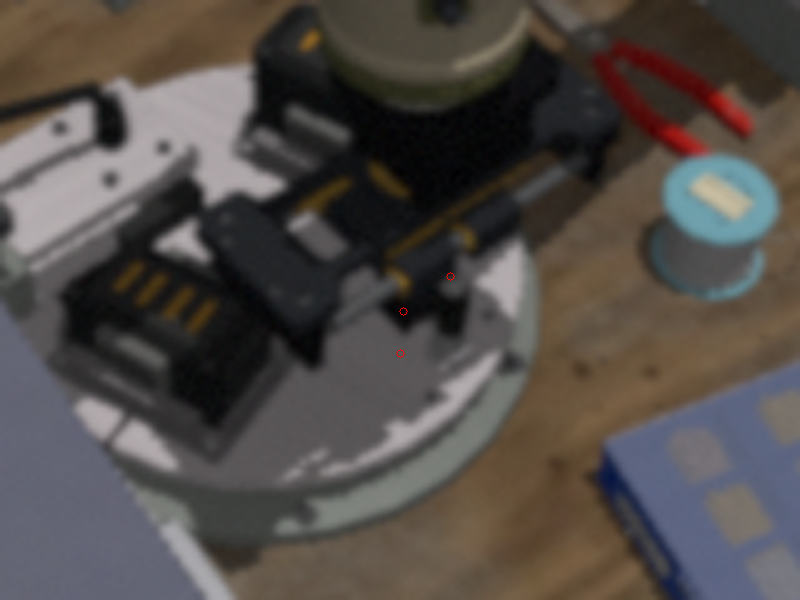

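Run:
```python
from h import *
import pickle
w=pickle.load(open("w2.pkl","rb"));s=snap("scene");p=r.read_state()["ee_pos"];R_=R.from_quat(r.read_state()["eef_rot"]).as_matrix()
for a in((400,322),(400,316),(408,324)):
    P=tri((s,213+a[0]/5,187+a[1]/5),(w,283,242));print(P,R_.T@(P-p),proj(w,P)-[283,242])
```

```text
[0.56644436 0.13682197 0.10162145] [ 0.00229138  0.00051343 -0.02654254] [1.31570594 5.47528827]
[0.5665869  0.13797379 0.10701056] [ 0.00342564  0.00076456 -0.03193141] [1.82614169 7.44136557]
[0.56571969 0.14000792 0.10516221] [ 5.53252220e-03  9.44571755e-05 -3.00825821e-02] [0.52427708 2.27109713]
```

Both views put the real fingertips about 30–35 mm above the reported TCP, so the fingers passed just over the post top. I'll go back open and lower, at a height that clears the dial whichever reading is right.

```bash
python3 -m crank '[[[0,0,-30,0,0],[-6.3,-36,-30,-19,0],[-6.3,-36,-30,-19,0],[-6.3,-36,-30,-19,0],[-6.3,-36,-30,-19,0],[-6.3,-36,-30,-19,0],[-6.3,-36,0,-19,0],[-6.3,-36,23,-19,0],[-6.3,-36,23,-19,0],[-6.3,-36,23,-19,-1],[-6.3,-36,23,-19,-1],[-6.3,-36,23,-19,-1],[-6.3,-36,23,-19,-1],[-6.3,-36,23,-19,-1],[-6.3,-36,23,-19,-1],[-6.3,-36,23,-19,-1],[-6.3,-36,23,-19,-1]]]' 8
```

```text
time: 6.35
ee_pos: [0.5313, 0.125, 0.0526]
eef_rot: [0.542, 0.841, 0.0, 0.0]
ft_force: [-1.5, -0.3, 6.5]
width: 0.0144
grip_force: 8.0
```

Post gripped at 14.4 mm. Now I swing it along the arc.

```bash
python3 -m crank '[[[-0.1,4.8,0,2.4,-1],[-0.4,9.6,0,4.8,-1],[-0.9,14.4,0,7.2,-1],[-1.6,19.2,0,9.6,-1],[-2.5,23.9,0,12,-1],[-3.6,28.6,0,14.4,-1],[-4.9,33.2,0,16.8,-1],[-6.3,37.4,0,19,-1],[-6.3,37.4,0,19,-1],[-6.3,37.4,0,19,-1]]]' 8
python3 - <<'E'
from h import *
c=snap("top","t4")
T=lambda u,v:(205+u/5,140+v/5)
cv2.imwrite("pics/t4c.png",cv2.resize(c["image"][180:260,215:315,::-1],(700,560),interpolation=cv2.INTER_CUBIC))
E
```

```text
time: 7.35
ee_pos: [0.5686, 0.1343, 0.0526]
eef_rot: [0.673, 0.74, 0.001, 0.001]
ft_force: [2.1, -2.0, 6.0]
width: 0.0146
grip_force: 8.0
```

View pics/t4c.png

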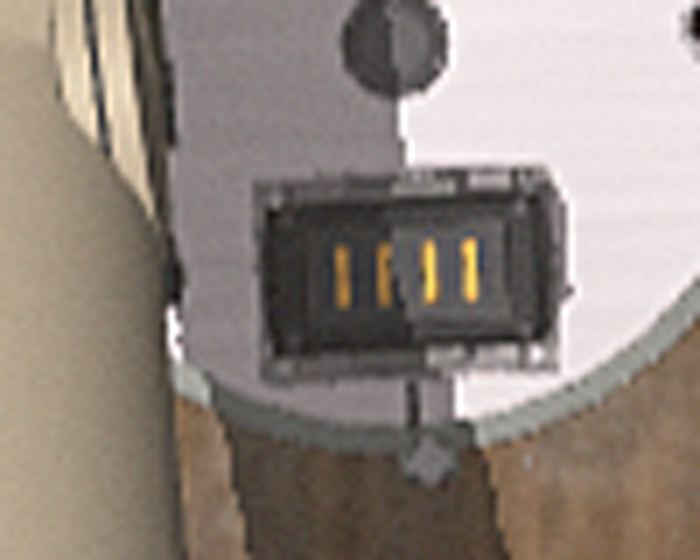

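The line is past the pointer by about 2°, with the line at x≈413 and the tip at x≈428. I'll turn back 2°, let go, rise, and move over the tall pack.

```bash
python3 -m crank '[[[0,-2,0,-1,-1],[-0.1,-4,0,-2,-1],[-0.1,-4,0,-2,-1],[-0.1,-4,0,-2,-1],[-0.1,-4,0,-2,0],[-0.1,-4,0,-2,0],[-0.1,-4,0,-2,0],[-0.1,-4,0,-2,0],[-0.1,-4,-50,-2,0],[-0.1,-4,-100,-2,1],[0,-4,-160,0,1],[0,-86,-160,0,1],[0,-86,-160,0,1],[-113,-86,-160,0,1],[-113,-86,-160,0,1],[-113,-86,-160,0,1],[-113,-86,-160,0,1],[-113,-86,-160,0,1]]]' 8
python3 - <<'E'
from h import *
import pickle
s=r.read_state();print(s["ee_pos"],s["eef_rot"])
w=snap("wrist","w5");t=snap("top","t5");pickle.dump((w,t),open("c5.pkl","wb"))
print("pred ptr",proj(w,[.4265,.0065,.043]),"cap",proj(w,[.578,.021,.044]),"pack top c",proj(w,[.4933,.0133,.124]))
cv2.imwrite("pics/w5.png",w["image"][:,:,::-1])
E
```

```text
time: 9.2
ee_pos: [0.4927, 0.0149, 0.2119]
eef_rot: [0.673, 0.74, 0.0, -0.0]
ft_force: [0.6, 0.9, 0.2]
width: 0.0864
grip_force: 0.0
[0.49266174 0.01485717 0.21186655] [ 6.72677734e-01  7.39935532e-01  2.76482546e-05 -2.71659110e-04]
pred ptr [221.00525703 181.1918003 ] cap [363.68901946 181.26528427] pack top c [283.91810548 199.96151159]
```

View pics/w5.png

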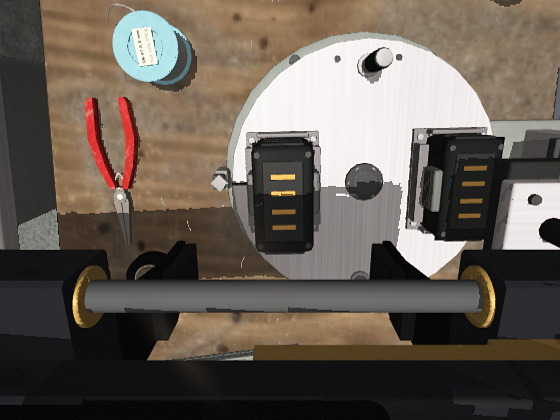

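Wrist view: pack top centred at about (284,196), predicted (284,200). The cap is at (364,181), the index line at about (240,183) and the pointer at about (222,181). I'll refine these numerically.

Run:
```python
from h import *
import pickle
w,t=pickle.load(open("c5.pkl","rb"))
g=w["image"].mean(2)
print(g[174:192,208:252:2].astype(int))
m=((g<110)).astype(np.uint8)[155:207,335:393]
n,l,st,ce=cv2.connectedComponentsWithStats(m);print([(s_,c+[335,155]) for s_,c in zip(st,ce) if s_[4]>300])
h=cv2.cvtColor(w["image"],cv2.COLOR_RGB2HSV)
o=((h[...,0]>8)&(h[...,0]<28)&(h[...,1]>120)&(h[...,2]>150)).astype(np.uint8)[160:240,260:310]
n,l,st,ce=cv2.connectedComponentsWithStats(o);print([(s_[4],(c+[260,160]).round(1)) for s_,c in zip(st,ce) if s_[4]>20])
```

```text
[[120 118 125  74  46  65  43  42  26 148  54  82 133 240 242 243 243 241
  244 177  72  77]
 [118 116 121  64  62 158  86  64  36  83  55  80 135 240 242 243 243 241
  244 168 120 135]
 [116 117 105  98 101 220 169  87  38  87  55  81 136 240 241 243 242 241
  244 159 128 146]
 [115 120  88 102 157 212 217 100  36  85  57  75 139 240 241 243 242 241
  244 169 134 151]
 [117 119  94 106 213 210 212 171  42  86  56  76 148 239 240 243 241 240
  244 182 132 150]
 [116 118 105 152 207 209 208 218 106  89  54  78 155 242 241 243 243 243
  244 202 114 150]
 [116 117 104 208 204 207 209 212 194  82  54  77 117 234 244 245 235 237
  250 204  76 150]
 [119 115 159 205 205 205 210 207 217 112  54  73  92 112 244 245 123 117
  244 181 131 149]
 [117 121 200 204 201 204 205 209 211 194  59  72  44  79 178 182  84  82
   48  41 132 148]
 [117 132 198 200 203 204 204 208 211 202  64  74  26  20  13  19  11  10
   10  20 133 151]
 [119 115 191 195 203 200 204 204 217 100  55  73  29  28  25  40  34  32
   33  29 117 135]
 [120 118 148 200 198 203 203 205 200  93  57  74  50  73  74  92  91  91
   
[... 178 characters left out ...]
 131
  135  95  63  68]
 [121 123 125  92 157 197 203 191  61 183  76 174  85 131 130 133 130 129
  133 108  65  69]
 [122 124 125  94  87 195 200 127 102 155 117 170  84 130 132 134 130 129
  133 137  63  68]
 [122 123 122 121 121 166 191 116 121 120 133 165  83 129 131 134 130 129
  132 135  64  68]
 [119 119 119 119 118 112 148 115 118 117 110 165  84 129 131 134 128 130
  133 135  62  69]]
[(array([   0,    0,   58,   52, 1919], dtype=int32), array([363.42678478, 179.78374153])), (array([  10,    8,   38,   38, 1097], dtype=int32), array([363.62807657, 181.75296263]))]
[(np.int32(3783), array([284.6, 200.5])), (np.int32(133), array([283. , 176.7])), (np.int32(84), array([282. , 192.4]))]
```

The dial is aligned: pointer tip at row 182.5, line at 183.3. The pack is within 2 mm of the tool axis. Before going down I'll check where the gripper body really sits relative to the reported TCP.

Run:
```python
from h import *
import pickle
w=pickle.load(open("w2.pkl","rb"));s=snap("scene")
R_=R.from_quat([.672,.74,0,0]).as_matrix();p=np.array([.56604,.13449,.07499])
for a,b in(((302,297),(400,278)),((265,297),(465,237))):
    P=tri((s,213+a*0+b[0]/5,187+b[1]/5) if False else (s,213+b[0]/5,187+b[1]/5),(w,*a));print("ring",(R_.T@(P-p)).round(4),proj(w,P)-a)
# open finger tips in w5
w5,_=pickle.load(open("c5.pkl","rb"));g=w5["image"].mean(2).astype(int)
for v in(238,241,244,248,252,258,264):print(v,"L",g[v,150:215:4],"R",g[v,355:420:4])
C=R.from_quat([.6727,.7399,0,0]).as_matrix().T@att(w5);print("f",f(w5))
```

```text
ring [ 0.0031  0.0076 -0.075 ] [ 0.18628772 -4.69850544]
ring [ 0.0315 -0.0041 -0.1246] [ 0.44021161 -5.99412376]
238 L [55 54 53 56 53 70 67 56 56 53 55 58 59 63 63 62 66] R [127 132 141 139 135 135 130 139 133 134 129 239 240 238 237 237 240]
241 L [54 51 52 51 53 61 60 24  5 49 54 54 54 59 58 59 61] R [128 132 141 138 134 136 135   1   0 125 131 239 239 239 237 238 238]
244 L [48 49 49 49 52 63 50  5  7 12 11 12 56 55 60 60 57] R [131 131 137 138 133   5   7   7   7   6 132 237 238 239 238 237 239]
248 L [52 59 56 49 50 53  6 10  5 14 13 10 54 55 56 57 54] R [130 131 138 138  70  13  14  13   8  12   0 237 237 239 239 237 240]
252 L [ 6  3  2 38 62  8  8  7 12 12 13 10 49 49 53 51 52] R [133 131 135 135  37  10  14  10   7   8   6 100 235 240 240 237 242]
258 L [ 9  9  7  5  8  9  5 11 11 12 13 11 66 64 61 61 62] R [134 129 131 136  10  10  12  12  12  13   9   6   0 239 242 237 239]
264 L [41 11  8  8  9  8 13 12 12 13 12 10 54 51 53 55 55] R [135 127 129 133  11  12  14  11  10  14  13   6   9   7 180 239 238]
f 351.9929660941417
```

Pixel spacing against finger travel puts the true fingertips 36.5 mm above the reported TCP, with the body shifted up as well. So a reported z of 0.039 puts the tips at about 0.075, just above the rails and level with the catch pads.

```bash
python3 -m crank '[[[-1.6,0.6,50,0,1],[-1.6,0.6,90,0,1],[-1.6,0.6,120,0,1],[-1.6,0.6,140,0,1],[-1.6,0.6,155,0,1],[-1.6,0.6,165,0,1],[-1.6,0.6,173,0,1],[-1.6,0.6,173,0,1]]]' 25
```

```text
time: 10.15
ee_pos: [0.4931, 0.0127, 0.0384]
eef_rot: [0.673, 0.74, -0.0, -0.0]
ft_force: [0.1, -0.0, 0.2]
width: 0.0869
grip_force: 0.0
```

```bash
python3 -m crank '[[[0,0,0,0,-1],[0,0,0,0,-1],[0,0,0,0,-1],[0,0,0,0,-1],[0,0,0,0,-1],[0,0,0,0,-1],[0,0,0,0,-1]]]' 25
```

```text
time: 10.85
ee_pos: [0.4931, 0.0125, 0.0397]
eef_rot: [0.673, 0.74, -0.0, -0.001]
ft_force: [-6.5, -0.3, 12.9]
width: 0.0538
grip_force: 25.0
```

The catches are squeezed home at 53.8 mm. Now a slow lift.

```bash
python3 -m crank '[[[0,0,-3,0,-1],[0,0,-6,0,-1],[0,0,-10,0,-1],[0,0,-15,0,-1],[0,0,-15,0,-1]]]' 30
```

```text
time: 11.35
ee_pos: [0.4939, 0.0124, 0.0547]
eef_rot: [0.673, 0.74, 0.0, 0.0]
ft_force: [0.5, -0.6, -4.8]
width: 0.0533
grip_force: 29.9
```

The load reads 4.8 N, so the pack is free. I'll raise it, carry it over the empty bay, and take a numeric check of the dial with the top camera.

```bash
python3 -m crank '[[[0,0,-30,0,-1],[0,0,-65,0,-1],[0,0,-105,0,-1],[-20,-9,-105,0,-1],[-55,-25,-105,-2,-1],[-90,-41,-105,-4,-1],[-125,-56,-105,-6,-1],[-160,-71,-105,-8,-1],[-195,-87,-105,-8.8,-1],[-230,-102,-105,-8.8,-1],[-265,-118,-105,-8.8,-1],[-295,-131,-105,-8.8,-1],[-315,-140,-105,-8.8,-1],[-321.5,-143,-105,-8.8,-1],[-321.5,-143,-105,-8.8,-1],[-321.5,-143,-105,-8.8,-1]]]' 30
python3 - <<'E'
from h import *
import pickle
s=r.read_state();print(s["ee_pos"],s["eef_rot"])
w=snap("wrist","w6");pickle.dump((w,snap("top","t6")),open("c6.pkl","wb"))
b=np.array([.4373,-.3072,.014]);a=np.radians(14.2);X=np.array([np.cos(a),np.sin(a),0]);Y=np.array([-X[1],X[0],0])
for i in(-1,1):
  for j in(-1,1): print(i,j,proj(w,b+i*.116*X+j*.063*Y).round(1))
h=cv2.cvtColor(w["image"],cv2.COLOR_RGB2HSV)
m=((h[...,1]<30)&(h[...,2]>105)&(h[...,2]<200)).astype(np.uint8);m[275:]=0
cs,_=cv2.findContours(cv2.morphologyEx(m,cv2.MORPH_OPEN,np.ones((5,5))),0,2)
for c in cs:
  if cv2.contourArea(c)>1500: print(cv2.contourArea(c),cv2.boundingRect(c),cv2.approxPolyDP(c,5,True)[:,0].tolist())
E
```

```text
time: 12.95
ee_pos: [0.382, -0.3201, 0.1588]
eef_rot: [0.614, 0.789, 0.0, -0.0]
ft_force: [-0.3, -0.0, -4.4]
width: 0.0535
grip_force: 29.8
[ 0.38200237 -0.32013374  0.15879223] [ 6.13754162e-01  7.89497123e-01  1.89641377e-04 -2.92355532e-04]
-1 -1 [226.9 243.7]
-1 1 [221.3 120.3]
1 -1 [447.9 243.9]
1 1 [464.6 120.5]
1640.0 (403, 163, 43, 81) [[406, 163], [403, 190], [436, 194], [421, 199], [422, 209], [433, 214], [419, 220], [430, 232], [419, 234], [418, 242], [433, 242], [445, 164]]
2501.5 (228, 120, 75, 48) [[228, 120], [229, 167], [244, 160], [302, 159], [275, 120]]
3507.0 (34, 0, 107, 57) [[36, 0], [46, 17], [34, 20], [34, 29], [88, 44], [94, 39], [99, 47], [139, 56], [140, 46], [85, 31], [100, 22], [103, 31], [133, 38], [125, 13], [103, 0]]
```

The tray corners in the wrist image match the prediction, so I can lower the pack.

```bash
python3 -m crank '[[[0,0,30,0,-1],[0,0,65,0,-1],[0,0,95,0,-1],[0,0,120,0,-1],[0,0,138,0,-1],[0,0,148,0,-1],[0,0,153,0,-1],[0,0,156,0,-1],[0,0,158,0,-1],[0,0,160,0,-1],[0,0,161,0,-1],[0,0,162,0,-1],[0,0,162,0,-1]]]' 30
```

```text
time: 14.35
ee_pos: [0.3816, -0.3212, -0.0029]
eef_rot: [0.614, 0.789, 0.0, 0.0]
ft_force: [0.1, 0.2, -5.2]
width: 0.0532
grip_force: 29.8
```

```bash
python3 -m crank '[[[0,0,1,0,-1],[0,0,2,0,-1],[0,0,2.5,0,-1],[0,0,3,0,-1],[0,0,3,0,-1]]]' 30
```

```text
time: 14.85
ee_pos: [0.3815, -0.3212, -0.006]
eef_rot: [0.614, 0.789, 0.0, -0.0]
ft_force: [0.6, 1.4, -4.0]
width: 0.0531
grip_force: 29.9
```

```bash
python3 -m crank '[[[0,0,0.5,0,-1],[0,0,1,0,-1],[0,0,1,0,-1],[0,0,1,0,-1]]]' 30
```

```text
time: 15.25
ee_pos: [0.3816, -0.3212, -0.0062]
eef_rot: [0.614, 0.789, 0.0, -0.0]
ft_force: [-5.1, 3.9, 13.1]
width: 0.0534
grip_force: 30.0
```

Contact. I'll ease off half a millimetre, open, and rise straight up.

```bash
python3 -m crank '[[[0,0,-0.6,0,-1],[0,0,-0.6,0,0.35],[0,0,-0.6,0,0.45],[0,0,-0.6,0,0.6],[0,0,-0.6,0,1],[0,0,-0.6,0,1],[0,0,-0.6,0,1],[0,0,-0.6,0,1],[0,0,-10,0,1],[0,0,-30,0,1],[0,0,-60,0,1],[0,0,-100,0,1],[0,0,-150,0,1],[0,0,-190,0,1],[0,0,-190,0,1]]]' 10
python3 - <<'E'
from h import *
import pickle
s=r.read_state();print(s["ee_pos"],s["ft_force"],s["width"])
w=snap("wrist","w7");t=snap("top","t7")
h=cv2.cvtColor(w["image"],cv2.COLOR_RGB2HSV)
o=((h[...,0]>8)&(h[...,0]<28)&(h[...,1]>130)&(h[...,2]>150)).astype(np.uint8)
n,l,st,ce=cv2.connectedComponentsWithStats(o)
print([(int(a[4]),c.round(0).tolist()) for a,c in zip(st[1:],ce[1:]) if a[4]>25])
a=np.radians(14.2);X=np.array([np.cos(a),np.sin(a),0]);b=np.array([.4373,-.3072,0])
for d in(-.057,.057):
    print("pred centre top",proj(w,b+d*X+[0,0,.078]))
# dark pack bbox in wrist view
cv2.imwrite("pics/w7.png",w["image"][:,:,::-1])
# dial alignment from top
T=cv2.cvtColor(t["image"],cv2.COLOR_RGB2GRAY).astype(int);print(T[232:250,268:284])
E
```

```text
time: 16.75
ee_pos: [0.3835, -0.3232, 0.1882]
eef_rot: [0.615, 0.789, 0.002, 0.004]
ft_force: [0.1, -0.6, -0.5]
width: 0.087
grip_force: 0.0
[ 0.38353884 -0.32323212  0.18821233] [ 0.05543921 -0.61277955 -0.52529525] 0.08701043421805929
[(101, [280.0, 166.0]), (91, [281.0, 182.0]), (90, [281.0, 199.0]), (64, [403.0, 200.0]), (87, [282.0, 214.0]), (64, [401.0, 214.0]), (1107, [448.0, 256.0]), (101, [486.0, 278.0]), (208, [76.0, 301.0]), (50, [135.0, 276.0]), (89, [215.0, 277.0]), (105, [489.0, 313.0]), (29, [244.0, 323.0])]
pred centre top [281.46238616 188.9772421 ]
pred centre top [407.27745261 188.62555849]
[[164 159 161 161 163 160 161 166 166 165 168 156 158 174 147 163]
 [159 155 172 164 163 180 179 141 132 193 177 224 219 228 205 213]
 [221 217 228 219 221 232 237 128  87 247 226 245 243 240 240 241]
 [244 244 243 242 244 244 255 140  78 255 243 239 237 238 238 237]
 [240 238 239 237 237 241 251 143  85 255 242 237 237 237 237 238]
 [235 238 239 238 239 239 249 137  75 255 241 238 238 237 238 239]
 [240 239 240 239 239 244 250 174  50 255 242 240 241 243 242 230]
 [246 245 243 245 245 247 252 210  41 255 244 227 223 210 220 188]
 [212 209 211 209 210 214 230 198  68 215 218 179 173 136 156 156]
 [143 142 142 144 147 145 173 178 140  76 170 166 165 165 161 162]
 [167 165 166 171 168 127 122 163 185  66 133 141 139 139 174 160]
 [167 165 167 169 153 135  70 194 213 135  79  85  81  78 138 143]
 [149 152 139 138 157 151 173 229 226 208 178 104  70  66 110 120]
 [128 125 101  98 187 168 228 223 215 224 231 159  83  66 135 130]
 [134 126 117 111 162 223 229 220 217 222 200 150 115  98 128 124]
 [140 126 119 122 138 183 188 229 224 225 153  73 127 121 129 118]
 [137 124 124 127 118  98 116 194 215 176 107 103 117 117 130 129]
 [137 127 128 129 116  98 111 125 165 120  96 120 115 121 130 129]]
```

The pack stands in the bay: its contacts are centred at (281,190), predicted (281,189) at seated height. The line and pointer are both at column 276. Handing in.

```bash
python3 -m crank '[[[0,0,0,0,1],[0,0,0,0,1],[0,0,0,0,1]]]'; python3 -c "
from bench import r
print(r.close_job())"
```

```text
time: 17.15
ee_pos: [0.381, -0.3211, 0.1822]
eef_rot: [0.614, 0.789, -0.0, -0.001]
ft_force: [0.2, -1.1, 1.1]
width: 0.0868
grip_force: 0.0
the job is handed in; nothing more can be done
None
```

The job is handed in at about 17 s: the dial is lined up with the pointer, the tall pack stands upright in the tray's empty bay, and the flat pack was left in its cradle, untouched by the gripper.

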